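# Turn the bench carousel to bring the screw jar to the pointer and hold it there

## Task

The round carousel on the bench carries several things in its pockets. Turn it smoothly, without touching or upsetting anything that stands on it or around it, until the tall lidded jar of screws stands straight in line with the pointer that sticks out from the foot of the carousel. Finish with the fingers closed on the wooden grip bar on top of the carousel's post, holding the carousel still there; do not let go.

Things in the scene. Friction and masses are not known exactly. Their poses are not given: they have to be found in the camera images.
- carousel_base: fixed steel foot of the carousel. Origin on the turning axis at bench height. The pointer: a flat steel tongue 24 mm wide along this body's -x axis, ending in an upright round stud 24 mm across, 30 mm high, 144 mm from the axis (19 mm outside the deck's rim). It points towards the robot (world -x) up to 0.5 rad off either way.
- turntable (a joint): turn of the deck on its foot (rad), anticlockwise from above positive; reads 0 at the start wherever the deck then stands, stops at +-7, no spring, light drag (0.06 N m): stays where left. Deck: plywood disc 250 mm across, top 35 mm above the bench, five pockets (rings 71 mm inside, 77 mm outside, 12 mm high), centres 86 mm from the axis, 72 degrees apart.
- grip_bar: wooden bar on the carousel's central post, turns with the deck. 74 mm long (own x), 16 mm wide (own y), 35 mm tall. Origin on the turning axis, at the middle of its underside, 125 mm above the bench (top at 160 mm). Grip it across the 16 mm from above and turn about the axis. Everything standing on the deck stays under 112 mm above the bench.
- screw_jar: the wanted jar: clear jar full of screws with a screw lid, 66 mm diameter, 76 mm tall, origin at the centre of its underside. It stands loose in one of the four pockets that are away from the pointer (which one varies; the fifth, nearest the pointer, is empty), with 2 mm of play around it, and is to be carried round by the carousel.
- short_jar: another jar in a pocket, clear with a steel lid, 62 mm diameter but only 46 mm tall; not the wanted one. Origin at the centre of its underside. Loose; do not touch.
- hole_saw: hole saw standing on its teeth in a pocket, 51 mm diameter, 76 mm tall with its arbor. Origin at the centre of its underside. Loose; do not touch.
- flat_tin: closed flat metal tin in a pocket, 66 mm diameter, 26 mm high. Origin at the centre of its underside. Loose; do not touch.
- tape_measure: tape measure 38x78x67 mm standing on the bench to the right; bystander.
- cup_brush: wire cup brush, 81 mm diameter, 56 mm tall, on the bench to the left; bystander.
- sanding_block: cork sanding block 65x110x23 mm on the bench to the left; bystander.
Mind the look-alikes: they are no part of the job. What is shaped like the screw_jar but black is not meant.

How it is judged:
By the outcome, as a careful person would: the job done as asked, in the order asked, and still so for the second after the job is handed in, while the arm keeps its last pose, push and grip.
It also fails if it takes over 58 s, if anything falls off the work surface, if the arm or the gripper's body presses on something with over 40 N, if the wrist force passes 120 N, or if a joint passes its speed limit or range.

## Robot

A 7-joint arm with a two-finger parallel gripper is mounted at the origin on a cart in front of the work surface, level with it; the furniture and walls round the work are solid. World frame = base frame: x ahead of the robot, y to its left, z up, the work surface at z = 0. Lengths are in m, angles in rad, forces in N, time in s.
With the tool pointing down it reaches from about 0.425 to 0.8 m from the base axis. Payload 8.3 kg.
Tool frame: the origin (TCP) lies midway between the tips of the shut fingers; the grasp point (between the pads) lies bot.hold_point_z behind it (bot.hold_point_z is the distance from the TCP to the grasp point, in m); z points along the fingers, y is the line along which they close (so a half turn about z gives the same grasp; the last joint's range is limited). The gripper opens to 85 mm and grips with 20 to 120 N. Pads are 22 mm wide; open, the fingers measure 114 mm over their backs; the gripper's body (76 mm by 85 mm) begins 54 mm behind the grasp point. The pads swing forward as they close: fully open they stand 13 mm farther back than shut.
Start: joints at [-1.295, 0.383, 0.016, 1.37, -0.006, 1.388, -0.046], TCP at [0.208, 0.589, 0.231] pointing down, gripper open.
Joint ranges: [-2.95, 2.95], [-0.25, 2.06], [-1.52, 1.56], [0.18, 2.33], [-1.44, 4.58], [0.02, 2.06], [-3.01, 3.01]. Speed limits (rad/s): [2.39, 2.39, 3.01, 3.01, 3.14, 3.14, 3.14].

## Interface

Orientations are given as a rotation vector (axis times angle).
In Python, from workcell import bot, vision, job gives the robot as it stands. The module is installed in compiled form; this text tells all that it offers.
- The arm moves only by the tool send_rows, never from a script. Its argument "steps" is a list that holds one entry, the list of rows, each a list of 7 numbers: the turn, a rotation vector about the tool's x, y, z in rad, then the shift along the tool's x, y, z in m, then the closure in counts, from 0 (fully open) to 255 (shut). In form: [[[wx, wy, wz, tx, ty, tz, grip], ...]]. A call has exactly 10 rows; each row is the pose to reach, as a shift and turn from the pose commanded when the call began, along the tool's axes at that moment; what a row does not reach only later rows make up. A row lasts 1/8 s, in which the tool goes at most 62.5 mm and 10.7 degrees, less where a joint would pass 70% of its speed; a pose out of reach is approached as far as the arm can. A call with a gripper value outside its range is refused whole. The fingers move at their own pace and stop on an object; "grip_force" is the grip in N (left out, the last holds). Time passes only in rows, so rows that repeat a pose let the fingers close, or fill a call up. It gives the time, the measured TCP pose, the force, the opening and the grip force at its end, in the units of the state.
- bot.get_state(): the state, without advancing time (a new reading comes with each control period).
- vision.get_image(name): name is "side" or "top" or "wrist"; returns the picture (480x640x3 uint8, red, green, blue); there is no depth.
- vision.camera_model(name): a dict with "mtx" (3x3 intrinsics, pixels), "k1" (the pictures are not rectified: a ray, as slopes to the right and down, at radius r is drawn at 1 + k1 r^2 times it, then the intrinsics apply), "rvec" (rotation vector, rad) and "tvec" (3), from world to camera coordinates, as OpenCV has them. Camera axes: x right, y down, z forward; pixel columns grow to the right and rows downward; lengths in m; the calibration is good to about 2 mm. A picture is of the moment at which its call begins: read the wrist's pose just before it. camera_model takes no time and is no camera call; for the wrist camera it gives the pose at the moment of the call.
- job.hand_in(): hands the job in; it is judged then, once.
The state is a dict: "time": time; "q": joint angles; "qvel": joint speeds; "joint_efforts": joint torques, N m; "tcp_pos": TCP position; "tcp_rot": TCP orientation; "contact_force": force on the tool from outside, world axes, zero at the start; "moment": the same for the moment, N m; "grip_width": opening from 0.0 (shut) to 1.0 (fully open); "grip_force": force on a finger pad.
Only numpy, scipy, OpenCV 4.12 (cv2) and the standard library are available. Lean on these libraries where they do the work, as an engineer would, in place of code of your own. Each camera call takes 0.05 s, during which the arm holds its last target. There are 200 camera calls.

## Working session

There is one attempt and no reset: what is moved stays moved. The work goes in short steps, Python scripts to look and compute and a tool call to move; the robot and the scene stay as the last step left them, time stands still between calls to the robot, and variables do not carry over. Pictures are saved under pics/ and viewed, at most 10 in all, crops included, and the job is handed in when it is done.

Besides the shell and the picture viewer there is one more tool, called after "Request:" by a JSON object that holds its "name" and its "arguments". send_rows: Moves the arm, as the interface text tells. Its arguments: {"type":"object","properties":{"steps":{"type":"array"},"grip_force":{"type":"number"}},"required":["steps"]}

```bash
mkdir -p pics; cat > h.py <<'E'
import numpy as np, cv2
from workcell import bot, vision, job
from scipy.spatial.transform import Rotation as R
def save(n,f):
    im=vision.get_image(n); cv2.imwrite(f,im[:,:,::-1]); return im
def pix2z(cam,uv,z):
    m=cam; K=np.array(m["mtx"]);k=m["k1"]
    d=(np.array(uv,float)-[K[0,2],K[1,2]])/[K[0,0],K[1,1]]
    s=d.copy()
    for _ in range(30): s=d/(1+k*(s@s))
    Rm=R.from_rotvec(np.ravel(m["rvec"])).as_matrix(); t=np.ravel(m["tvec"])
    c=-Rm.T@t; v=Rm.T@np.array([s[0],s[1],1]); return c+v*(z-c[2])/v[2]
def w2p(m,P):
    K=np.array(m["mtx"])
    q,_=cv2.projectPoints(np.array(P,float).reshape(-1,3),np.ravel(m["rvec"]),np.ravel(m["tvec"]),np.eye(3),None)
    q=q.reshape(-1,2); q=q*(1+m["k1"]*(q**2).sum(1,keepdims=True)); return q*[K[0,0],K[1,1]]+[K[0,2],K[1,2]]
E
python3 - <<'E'
from h import *
print(bot.get_state(),bot.hold_point_z)
save("top","pics/top1.png");save("side","pics/side1.png")
for n in("top","side","wrist"):print(n,vision.camera_model(n))
E
```

```text
{'time': 0.0, 'q': array([-1.29487982,  0.38425039,  0.01636149,  1.37117439, -0.00629729,
        1.38818975, -0.04645614]), 'qvel': array([-0.00057621, -0.0015418 ,  0.00063343, -0.0006178 ,  0.00042849,
       -0.00175531, -0.00045498]), 'joint_efforts': array([-1.20184959e-05, -6.27586126e+01,  8.43770374e-01, -3.71825159e+01,
        1.63374381e-02,  1.44020506e-02, -2.84677105e-05]), 'tcp_pos': array([0.20752357, 0.58900239, 0.23026198]), 'tcp_rot': array([-5.29434034e-01, -3.09635579e+00,  3.06270748e-03]), 'contact_force': array([ 0.41322344, -0.14121881,  0.36767957]), 'moment': array([-0.01436748, -0.06141915,  0.01049055]), 'grip_force': 0.0, 'grip_width': 0.9990290034215751} 0.0187
top {'mtx': array([[450.46080289,   0.        , 327.28750524],
       [  0.        , 450.46080289, 249.39048732],
       [  0.        ,   0.        ,   1.        ]]), 'k1': 0.027245423105807354, 'rvec': array([ 2.2158755 , -2.19392404,  0.07883974]), 'tvec': array([0.01442709, 0.48137608, 1.17686272])}
side {'mtx': array([[577.37186373,   0.        , 313.26225262],
       [  0.        , 577.37186373, 241.20526296],
       [  0.        ,   0.        ,   1.        ]]), 'k1': -0.06150063857121577, 'rvec': array([ 1.65523824, -1.2812639 ,  0.84112579]), 'tvec': array([-0.10106584,  0.29773501,  0.93035222])}
wrist {'mtx': array([[401.59083353,   0.        , 317.31588508],
       [  0.        , 401.59083353, 242.75139242],
       [  0.        ,   0.        ,   1.        ]]), 'k1': -0.09193001721509385, 'rvec': array([-2.37957963, -1.68466447, -0.2247762 ]), 'tvec': array([-0.62443459, -0.0340413 ,  0.37726046])}
```

View pics/top1.png

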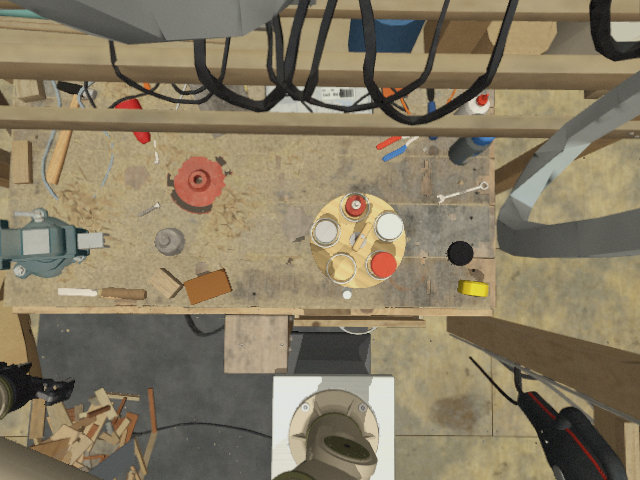

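View pics/side1.png

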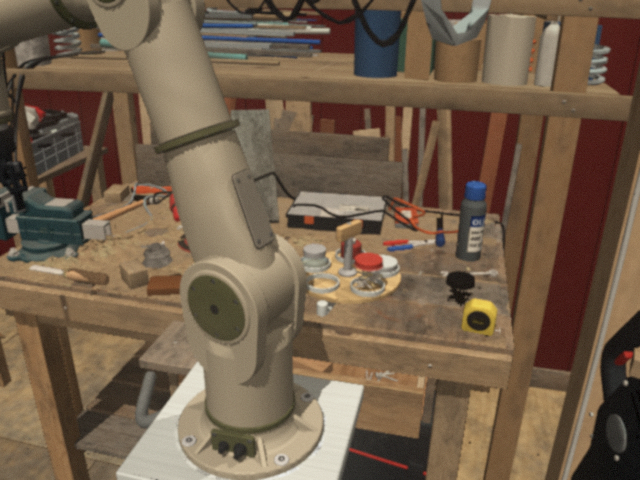

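```bash
python3 - <<'E'
import cv2,numpy as np
a=cv2.imread("pics/top1.png")[180:310,295:420]; b=cv2.imread("pics/side1.png")[210:330,290:415]
f=lambda i:cv2.resize(i,(400,400),interpolation=cv2.INTER_CUBIC)
cv2.imwrite("pics/c1.png",np.hstack([f(a),f(b)]))
from h import *
m=vision.camera_model("top"); s=vision.camera_model("side")
for n,uv,z in [("stud",(347,295),.03),("bar",(358,240),.16),("deck",(358,240),.035),("empty",(341,268),.04)]:print(n,pix2z(m,uv,z))
print("side stud",pix2z(s,(322,302),.03),"side bar",pix2z(s,(348,229),.16))
E
```

```text
stud [ 0.36262685 -0.03257449  0.03      ]
bar [ 0.49609544 -0.04882424  0.16      ]
deck [ 0.50526799 -0.05981851  0.035     ]
empty [ 0.43218155 -0.0159878   0.04      ]
side stud [ 0.36590094 -0.0303872   0.03      ] side bar [ 0.47213564 -0.06202834  0.16      ]
```

View pics/c1.png

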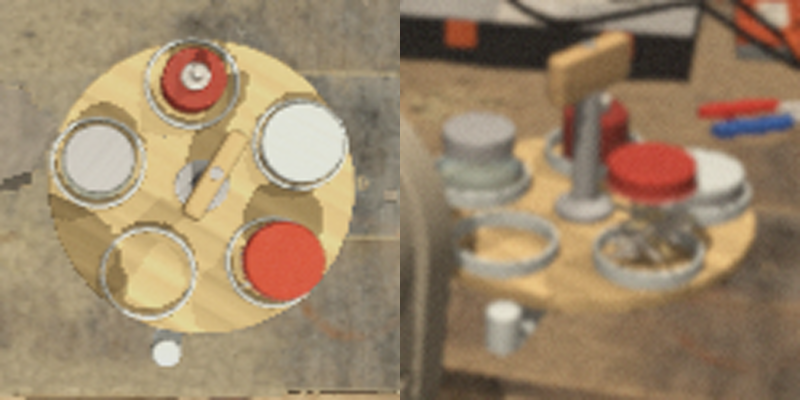

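Candidates for the wanted jar in the top view are the red-lidded clear jar with screws (383,264), the short grey-lidded jar (326,231), the red hole saw (355,206) and the black jar-like thing on the bench (460,253). The crop shows screws under the tall red lid, so I choose (383,264). The flat tin is the white one at (389,227), the empty pocket is at (342,268) and the stud is at (347,295).

```bash
cat >> h.py <<'E'
def delta(target,yaw_y=None):
    s=bot.get_state(); T=R.from_rotvec(s["tcp_rot"]); d=T.inv().apply(np.array(target)-s["tcp_pos"])
    y=T.apply([0,1,0]); cur=np.degrees(np.arctan2(y[1],y[0])); 
    print("tool shift",d.round(4),"y-yaw",cur.round(2),"tool z",T.apply([0,0,1]).round(4))
    if yaw_y is not None:
        Tn=R.from_rotvec([0,0,np.radians(yaw_y)])*R.from_matrix(np.array([[0,1,0],[1,0,0],[0,0,-1]]).T@np.eye(3)) 
        print("turn",(T.inv()*Tn).as_rotvec().round(4))
E
python3 - <<'E'
from h import *
s=bot.get_state(); T=R.from_rotvec(s["tcp_rot"]); m=vision.camera_model("wrist")
Rm=R.from_rotvec(m["rvec"]).as_matrix(); c=-Rm.T@m["tvec"]
print("cam in tool",T.inv().apply(c-s["tcp_pos"]),"cam axes in tool",T.inv().apply(Rm))
delta([.505,-.06,.27],61)
E
```

```text
cam in tool [ 6.63497733e-02 -1.34246705e-04 -1.42160143e-01] cam axes in tool [[-4.24120013e-05  9.99999347e-01 -1.14170569e-03]
 [-9.64795153e-01 -3.41190312e-04 -2.63002276e-01]
 [-2.63002494e-01  1.09035766e-03  9.64794537e-01]]
tool shift [-0.4963 -0.5134 -0.0387] y-yaw 70.59 tool z [-6.0e-04 -1.7e-03 -1.0e+00]
turn [-0.0018  0.0002  0.1674]
```

Request:
{"name": "send_rows", "arguments": {"steps": [[[0, 0, 0, -0.008, -0.008, -0.01, 0], [0, 0, 0.01, -0.03, -0.031, -0.025, 0], [0, 0, 0.02, -0.06, -0.062, -0.036, 0], [0, 0, 0.04, -0.095, -0.098, -0.039, 0], [0, 0, 0.06, -0.13, -0.135, -0.039, 0], [0, 0, 0.08, -0.165, -0.171, -0.039, 0], [0, 0, 0.1, -0.2, -0.207, -0.039, 0], [0, 0, 0.12, -0.235, -0.243, -0.039, 0], [0, 0, 0.14, -0.27, -0.279, -0.039, 0], [0, 0, 0.167, -0.305, -0.315, -0.039, 0]]]}}

```text
time: 1.35
tcp_pos: [0.3911, 0.1887, 0.271]
tcp_rot: [0.788, 3.041, 0.002]
contact_force: [0.6, 0.7, 0.4]
grip_width: 1.005
grip_force: 0.0
```

```bash
python3 -c "
from h import *
delta([.505,-.06,.27],61);print(bot.get_state()['q'])"
```

```text
tool shift [-0.2204 -0.162   0.0008] y-yaw 60.93 tool z [ 6.0e-04  1.2e-03 -1.0e+00]
turn [ 0.0013 -0.0001 -0.0012]
[-0.87041558 -0.06678338  0.33202591  1.79892127  0.02133586  1.40474135
  0.52090703]
```

Request:
{"name": "send_rows", "arguments": {"steps": [[[0, 0, 0, -0.035, -0.026, 0, 0], [0, 0, 0, -0.07, -0.052, 0, 0], [0, 0, 0, -0.105, -0.078, 0, 0], [0, 0, 0, -0.14, -0.104, 0, 0], [0, 0, 0, -0.172, -0.128, 0, 0], [0, 0, 0, -0.198, -0.147, 0, 0], [0, 0, 0, -0.214, -0.158, 0, 0], [0, 0, 0, -0.22, -0.162, 0, 0], [0, 0, 0, -0.22, -0.162, 0, 0], [0, 0, 0, -0.22, -0.162, 0, 0]]]}}

```text
time: 2.6
tcp_pos: [0.5044, -0.0563, 0.2703]
tcp_rot: [-0.784, -3.042, -0.001]
contact_force: [0.5, -0.3, -0.9]
grip_width: 1.0
grip_force: 0.0
```

```bash
python3 - <<'E'
from h import *
s=bot.get_state();print(s["q"],s["tcp_pos"])
m=vision.camera_model("wrist");im=save("wrist","pics/w1.png")
import json;json.dump({k:np.array(v).tolist() for k,v in m.items()},open("w1.json","w"))
delta([.505,-.06,.27],61)
E
```

```text
[-0.55794174  0.11617256  0.67148211  1.64481157 -0.07376089  1.40635321
  1.18871594] [ 0.5043761  -0.05631405  0.27034045]
tool shift [-0.0023 -0.003   0.0003] y-yaw 61.11 tool z [-1.e-04  5.e-04 -1.e+00]
turn [ 0.0004 -0.0004  0.0019]
```

View pics/w1.png

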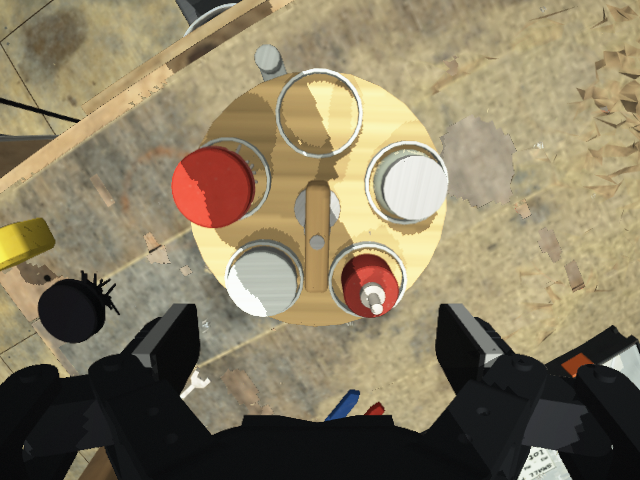

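```bash
python3 - <<'E'
from h import *
import json; m=json.load(open("w1.json"))
pk=np.array([pix2z(m,p,.047)[:2] for p in [(319,113),(406,183),(367,281),(263,281)]])
P={}
stud=pix2z(m,(267,54),.03)[:2]; jar=pix2z(m,(213,187),.111)[:2]
be=[pix2z(m,p,.16)[:2] for p in [(317,181),(316.5,292)]]
from scipy.optimize import least_squares
k=np.array([0,-1,-2,-3])*np.radians(72)
f=lambda p:np.r_[[p[0]+.086*np.cos(p[2]+k)-pk[:,0],p[1]+.086*np.sin(p[2]+k)-pk[:,1]]].ravel()
r=least_squares(f,[.505,-.06,np.radians(149)]); c=r.x[:2]; print("axis",c,"empty ang",np.degrees(r.x[2]),"res mm",(r.fun*1e3).round(1))
an=lambda v:(np.degrees(np.arctan2(v[1]-c[1],v[0]-c[0]))%360, np.hypot(*(v-c)))
print("stud",stud,an(stud),"jar",jar,an(jar),"pocket1",np.degrees(r.x[2])+72)
print("bar",be,np.mean(be,0),np.linalg.norm(be[0]-be[1]),an(be[0]), np.degrees(np.arctan2(*(be[0]-be[1])[::-1])))
E
```

```text
axis [ 0.5057807  -0.05757377] empty ang 150.108784045749 res mm [-0.1  0.2  0.7 -0.9 -0.9  0.4 -0.1  0.6]
stud [ 0.36295687 -0.02905337] (np.float64(168.7071832298418), np.float64(0.1456436071212777)) jar [ 0.44196524 -0.11151504] (np.float64(220.20682050880268), np.float64(0.08355880606888864)) pocket1 222.108784045749
bar [array([ 0.4713745 , -0.03806021]), array([ 0.53648842, -0.07441405])] [ 0.50393146 -0.05623713] 0.07457495839704782 (np.float64(150.4401618455613), np.float64(0.039554591690965625)) 150.82488906753036
```

Request:
{"name": "send_rows", "arguments": {"steps": [[[0, 0, 0.004, 0, 0, 0.01, 0], [0, 0, 0.008, -0.001, 0, 0.03, 0], [0, 0, 0.008, -0.001, 0, 0.055, 0], [0, 0, 0.008, -0.001, 0, 0.08, 0], [0, 0, 0.008, -0.001, 0, 0.105, 0], [0, 0, 0.008, -0.001, 0, 0.125, 0], [0, 0, 0.008, -0.001, 0, 0.138, 0], [0, 0, 0.008, -0.001, 0, 0.144, 0], [0, 0, 0.008, -0.001, 0, 0.145, 0], [0, 0, 0.008, -0.001, 0, 0.145, 0]]]}}

```text
time: 3.9
tcp_pos: [0.5059, -0.0578, 0.1258]
tcp_rot: [0.798, 3.038, 0.0]
contact_force: [-0.1, -0.9, 0.5]
grip_width: 0.997
grip_force: 0.0
```

```bash
python3 - <<'E'
from h import *
import json
m=vision.camera_model("wrist");im=save("wrist","pics/w2.png")
json.dump({k:np.array(v).tolist() for k,v in m.items()},open("w2.json","w"))
delta([.5055,-.0573,.125],60.6); print(bot.get_state()["q"])
E
```

```text
tool shift [0.0006 0.0002 0.0009] y-yaw 60.57 tool z [ 1.e-03  1.e-04 -1.e+00]
turn [ 0.0006  0.0009 -0.0006]
[-0.51604833  0.24610105  0.65796903  1.8541696  -0.16853749  1.09602263
  1.26173021]
```

View pics/w2.png

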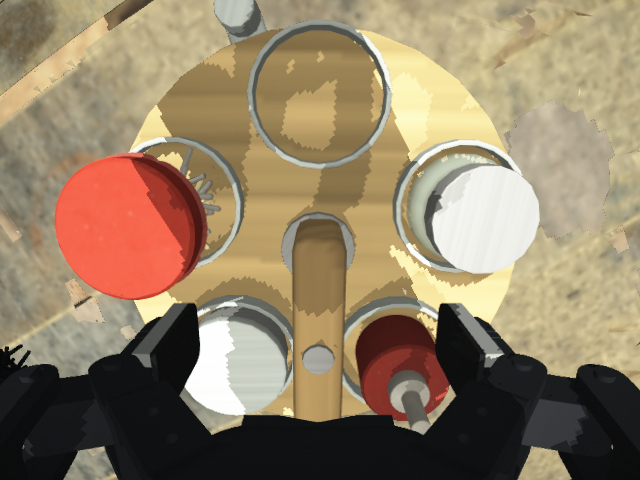

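The bar lies centred between the open fingers (u≈319, axis screw at (318,360)), and the fingertips are clear of the red jar, the tin and the hole saw. Closing now.

Request:
{"name": "send_rows", "arguments": {"steps": [[[0, 0, 0, 0, 0, 0, 60], [0, 0, 0, 0, 0, 0, 120], [0, 0, 0, 0, 0, 0, 160], [0, 0, 0, 0, 0, 0, 190], [0, 0, 0, 0, 0, 0, 210], [0, 0, 0, 0, 0, 0, 230], [0, 0, 0, 0, 0, 0, 255], [0, 0, 0, 0, 0, 0, 255], [0, 0, 0, 0, 0, 0, 255], [0, 0, 0, 0, 0, 0, 255]]], "grip_force": 50}}

```text
time: 5.2
tcp_pos: [0.5057, -0.0575, 0.1255]
tcp_rot: [0.798, 3.038, 0.001]
contact_force: [0.3, 2.9, 4.9]
grip_width: 0.178
grip_force: 48.9
```

```bash
python3 - <<'E'
from h import *
delta([.5055,-.0573,.125],60.6); s=bot.get_state();print(s["q"],s["moment"],s["contact_force"])
E
```

```text
tool shift [0.0003 0.0001 0.0005] y-yaw 60.58 tool z [ 3.e-04  3.e-04 -1.e+00]
turn [ 0.0004  0.0001 -0.0003]
[-0.5160954   0.2465481   0.65761371  1.85468083 -0.16889176  1.09589042
  1.26183297] [0.66184364 0.09124927 0.01805866] [0.28478689 2.89419024 4.88653198]
```

Request:
{"name": "send_rows", "arguments": {"steps": [[[0, 0, 0.005, 0, 0, 0, 255], [0, 0, 0.016, 0, 0, 0, 255], [0, 0, 0.033, 0, 0, 0, 255], [0, 0, 0.055, 0, 0, 0, 255], [0, 0, 0.08, 0, 0, 0, 255], [0, 0, 0.107, 0, 0, 0, 255], [0, 0, 0.135, 0, 0, 0, 255], [0, 0, 0.164, 0, 0, 0, 255], [0, 0, 0.194, 0, 0, 0, 255], [0, 0, 0.224, 0, 0, 0, 255]]]}}

```text
time: 6.45
tcp_pos: [0.5057, -0.0575, 0.1255]
tcp_rot: [1.134, 2.93, 0.001]
contact_force: [-0.2, 3.1, 5.9]
grip_width: 0.179
grip_force: 48.9
```

Request:
{"name": "send_rows", "arguments": {"steps": [[[0, 0, 0.03, 0, 0, 0, 255], [0, 0, 0.06, 0, 0, 0, 255], [0, 0, 0.09, 0, 0, 0, 255], [0, 0, 0.12, 0, 0, 0, 255], [0, 0, 0.15, 0, 0, 0, 255], [0, 0, 0.18, 0, 0, 0, 255], [0, 0, 0.21, 0, 0, 0, 255], [0, 0, 0.24, 0, 0, 0, 255], [0, 0, 0.27, 0, 0, 0, 255], [0, 0, 0.3, 0, 0, 0, 255]]]}}

```text
time: 7.7
tcp_pos: [0.5058, -0.0575, 0.1255]
tcp_rot: [1.559, 2.727, 0.001]
contact_force: [-1.0, 4.3, 5.5]
grip_width: 0.18
grip_force: 48.9
```

Request:
{"name": "send_rows", "arguments": {"steps": [[[0, 0, 0.03, 0, 0, 0, 255], [0, 0, 0.06, 0, 0, 0, 255], [0, 0, 0.09, 0, 0, 0, 255], [0, 0, 0.12, 0, 0, 0, 255], [0, 0, 0.15, 0, 0, 0, 255], [0, 0, 0.18, 0, 0, 0, 255], [0, 0, 0.21, 0, 0, 0, 255], [0, 0, 0.24, 0, 0, 0, 255], [0, 0, 0.268, 0, 0, 0, 255], [0, 0, 0.293, 0, 0, 0, 255]]]}}

```text
time: 8.95
tcp_pos: [0.5058, -0.0575, 0.1254]
tcp_rot: [1.94, 2.471, 0.001]
contact_force: [-0.3, 4.3, 5.5]
grip_width: 0.18
grip_force: 48.9
```

Request:
{"name": "send_rows", "arguments": {"steps": [[[0, 0, 0.019, 0, 0, 0, 255], [0, 0, 0.033, 0, 0, 0, 255], [0, 0, 0.042, 0, 0, 0, 255], [0, 0, 0.047, 0, 0, 0, 255], [0, 0, 0.05, 0, 0, 0, 255], [0, 0, 0.05, 0, 0, 0, 255], [0, 0, 0.05, 0, 0, 0, 255], [0, 0, 0.05, 0, 0, 0, 255], [0, 0, 0.05, 0, 0, 0, 255], [0, 0, 0.05, 0, 0, 0, 255]]]}}

```text
time: 10.2
tcp_pos: [0.5058, -0.0575, 0.1255]
tcp_rot: [2.0, 2.422, 0.001]
contact_force: [-0.5, 3.7, 4.9]
grip_width: 0.18
grip_force: 49.0
```

```bash
python3 - <<'E'
from h import *
import json
m=vision.camera_model("wrist");im=save("wrist","pics/w3.png")
json.dump({k:np.array(v).tolist() for k,v in m.items()},open("w3.json","w"))
save("top","pics/t3.png")
delta([.5055,-.0573,.125]); s=bot.get_state();print(s["q"],s["moment"],s["contact_force"])
E
```

```text
tool shift [ 0.0002 -0.0002  0.0005] y-yaw 10.9 tool z [ 5.e-04  3.e-04 -1.e+00]
[-0.63250557  0.27100988  0.80143951  1.8586759  -0.21781644  1.10128978
  0.44032129] [0.70422632 0.02658253 0.03944084] [-0.38782302  3.44568238  5.40535029]
```

View pics/w3.png

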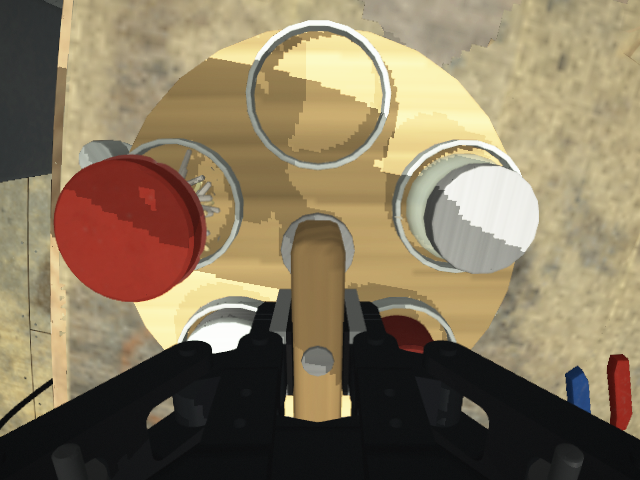

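```bash
python3 - <<'E'
from h import *
import json
L=lambda f:json.load(open(f)); an=lambda v,c:((np.degrees(np.arctan2(v[1]-c[1],v[0]-c[0]))%360).round(2), np.hypot(*(v-c)).round(4))
c=np.array([.5056,-.0575])
def p(m,uv,z):return pix2z(m,uv,z)[:2]
m2,m3=L("w2.json"),L("w3.json")
for n,m in(("w2",m2),("w3",m3)):
  print(n,"empty",an(p(m,(319,94),.047),c),"grey pocket",an(p(m,(466,206),.047),c),"jar pocket",an(p(m,(171,206),.047),c),"lid",an(p(m,(129,227),.111),c))
print("stud w2",an(p(m2,(238,10),.03),c),"w3",an(p(m3,(104,161),.03),c))
t=vision.camera_model("top")
for f in("top1","t3"):
  im=cv2.imread(f"pics/{f}.png").astype(int); b,g,r=im[...,0],im[...,1],im[...,2]
  k=((r>110)&(r>1.8*g)&(r>1.8*b)).astype(np.uint8); k[:,:300]=0;k[:190]=0;k[310:]=0;k[:,420:]=0
  n,l,st,ce=cv2.connectedComponentsWithStats(k)
  print(f,[(st[i].tolist(),an(p(t,ce[i],.111),c)) for i in range(1,n) if st[i][4]>80])
  w=((im.min(2)>170)).astype(np.uint8); w[:288]=0;w[302:]=0;w[:,:335]=0;w[:,360:]=0
  n,l,st,ce=cv2.connectedComponentsWithStats(w); print("stud",[(ce[i].round(1),st[i][4],an(p(t,ce[i],.03),c)) for i in range(1,n) if st[i][4]>20])
im=cv2.imread("pics/t3.png")[180:310,295:420]; w=cv2.imread("pics/w3.png")[110:310,20:260]
cv2.imwrite("pics/c3.png",np.hstack([cv2.resize(im,(400,416),interpolation=2),cv2.resize(w,(400,416))]))
E
```

```text
w2 empty (np.float64(149.94), np.float64(0.0865)) grey pocket (np.float64(78.46), np.float64(0.0882)) jar pocket (np.float64(222.31), np.float64(0.0867)) lid (np.float64(219.39), np.float64(0.0827))
w3 empty (np.float64(100.09), np.float64(0.0871)) grey pocket (np.float64(29.2), np.float64(0.0886)) jar pocket (np.float64(172.11), np.float64(0.0865)) lid (np.float64(169.23), np.float64(0.0824))
stud w2 (np.float64(168.59), np.float64(0.1401)) w3 (np.float64(168.46), np.float64(0.1377))
top1 [([346, 196, 20, 20, 242], (np.float64(8.68), np.float64(0.0783))), ([371, 252, 25, 26, 507], (np.float64(221.59), np.float64(0.0856)))]
stud [(array([346.7, 294.5]), np.int32(56), (np.float64(169.73), np.float64(0.144)))]
t3 []
stud []
```

View pics/c3.png

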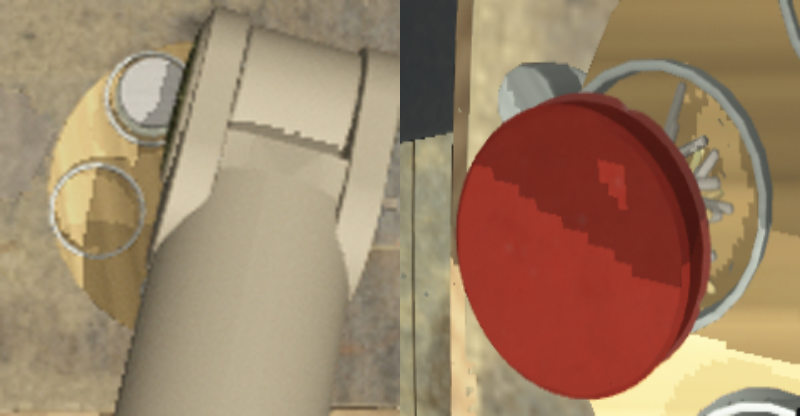

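```bash
python3 - <<'E'
from h import *
import json
from scipy.optimize import minimize
a=np.linspace(0,2*np.pi,90)
def fit(f,m,box,x0):
  im=cv2.imread(f).astype(int); b,g,r=im[...,0],im[...,1],im[...,2]
  k=((r>60)&(r>2*g)&(r>2*b)).astype(np.uint8); M=np.zeros_like(k); x,y,X,Y=box; M[y:Y,x:X]=k[y:Y,x:X]
  M=cv2.morphologyEx(M,cv2.MORPH_OPEN,np.ones((3,3)))
  cs=max(cv2.findContours(M,0,2)[0],key=cv2.contourArea); H=cv2.fillPoly(np.zeros((480*4,640*4),np.uint8),[cv2.convexHull(cs)*4+2],1)
  def cost(p):
    P=np.vstack([np.c_[p[0]/1e3+p[2]/1e3*np.cos(a),p[1]/1e3+p[2]/1e3*np.sin(a),0*a+z] for z in(.111,.098)])
    h=cv2.convexHull((w2p(m,P)*4+2).astype(np.int32)); B=cv2.fillPoly(np.zeros_like(H),[h],1); return (B!=H).sum()/H.sum()
  o=minimize(cost,[*x0,33],method="Nelder-Mead",options=dict(initial_simplex=[[*x0,33],[x0[0]+6,x0[1],33],[x0[0],x0[1]+6,33],[*x0,31]],maxiter=150))
  v=o.x[:2]/1e3-[.5056,-.0575]; print(f,o.x.round(1),round(o.fun,3),"ang",np.degrees(np.arctan2(v[1],v[0]))%360,"r",np.hypot(*v))
L=lambda f:json.load(open(f))
fit("pics/w1.png",L("w1.json"),(160,130,265,240),(442,-112))
fit("pics/w2.png",L("w2.json"),(40,140,225,310),(442,-112))
fit("pics/w3.png",L("w3.json"),(40,140,225,310),(423,-42))
fit("pics/top1.png",vision.camera_model("top"),(365,246,402,285),(442,-112))
E
```

```text
pics/w1.png [ 442.3 -113.2   30.4] 0.013 ang 221.356498094602 r 0.08430589214063916
pics/w2.png [ 442.3 -112.6   30.4] 0.013 ang 221.0333479438584 r 0.0839799822469919
pics/w3.png [422.5 -45.   30.4] 0.014 ang 171.46697683724048 r 0.0840132433208284
pics/top1.png [ 441.8 -114.9   28.9] 0.019 ang 221.94322559262727 r 0.08581269281429524
```

Request:
{"name": "send_rows", "arguments": {"steps": [[[0, 0, 0.004, 0, 0, 0, 255], [0, 0, 0.012, 0, 0, 0, 255], [0, 0, 0.023, 0, 0, 0, 255], [0, 0, 0.035, 0, 0, 0, 255], [0, 0, 0.045, 0, 0, 0, 255], [0, 0, 0.051, 0, 0, 0, 255], [0, 0, 0.054, 0, 0, 0, 255], [0, 0, 0.054, 0, 0, 0, 255], [0, 0, 0.054, 0, 0, 0, 255], [0, 0, 0.054, 0, 0, 0, 255]]]}}

```text
time: 11.55
tcp_pos: [0.5058, -0.0575, 0.1255]
tcp_rot: [2.065, 2.367, 0.001]
contact_force: [0.5, 2.9, 5.2]
grip_width: 0.179
grip_force: 49.0
```

```bash
python3 - <<'E'
from h import *
m=vision.camera_model("wrist");save("wrist","pics/w4.png")
im=cv2.imread("pics/w4.png")
# overlay: pointer line from axis along 168.6 deg at deck height, lid circle expected on the line, stud top
c=np.array([.5056,-.0575]);u=np.array([np.cos(np.radians(168.6)),np.sin(np.radians(168.6))]);a=np.linspace(0,6.3,80)
for rr,ra,z,col in((.0845,.0304,.111,(0,255,0)),(.144,.012,.03,(255,0,0)),(.086,.0355,.047,(0,255,255))):
  P=np.c_[c[0]+rr*u[0]+ra*np.cos(a),c[1]+rr*u[1]+ra*np.sin(a),0*a+z]
  cv2.polylines(im,[w2p(m,P).round().astype(np.int32)],True,col,1)
cv2.imwrite("pics/o4.png",im); delta([.5055,-.0573,.125])
E
```

```text
tool shift [ 0.0002 -0.0002  0.0005] y-yaw 7.8 tool z [ 4.e-04  3.e-04 -1.e+00]
```

View pics/o4.png

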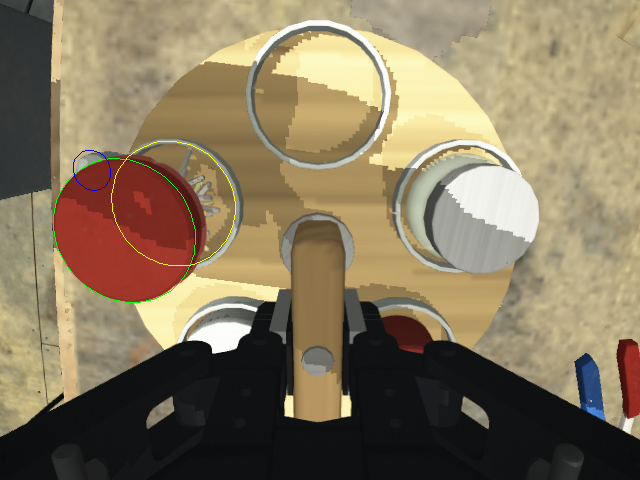

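The overlay shows the red lid filling its predicted circle at (125,230) and the stud at (92,170), on the same radial line. Every item is still in its pocket and the fingers are closed on the bar.

```bash
python3 -c "
from workcell import job
print(job.hand_in())"
```

```text
the job is handed in; nothing more can be done
None
```

I turned the carousel about 53° clockwise so the screw jar lines up with the pointer (within about 1° by the wrist camera), nothing else visibly shifted, and I handed in with the fingers still closed on the grip bar at about 49 N.

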